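Close the back of a tile frame with a pressing block

ROBOT

A 6-joint arm with a two-finger parallel gripper is mounted at the origin on a cart in front of the work surface, level with it; the furniture and walls round the work are solid. World frame = base frame: x ahead of the robot, y to its left, z up, the work surface at z = 0. Lengths are in m, angles in rad, forces in N, time in s.
With the tool pointing down it reaches from about 0.35 to 0.975 m from the base axis. Payload 4.9 kg.
Tool frame: the origin (TCP) lies at the very end of the fingers, on their centre line; the grasp point (between the pads) lies 19 mm behind it (ctrl.grasp_offset is the distance from the TCP to the grasp point, in m); z points along the fingers, y is the line along which they close (so a half turn about z gives the same grasp; the last joint's range is limited). The gripper opens to 85 mm and grips with 20 to 120 N. Pads are 22 mm wide; open, the fingers measure 114 mm over their backs; the gripper's body (76 mm by 85 mm) begins 54 mm behind the grasp point. The pads swing forward as they close: fully open they stand 13 mm farther back than shut.
Start: joints at [-1.443, 0.053, 1.613, -0, 1.476, -0.119], TCP at [0.153, -0.606, 0.231] pointing down, gripper open.
Joint ranges: [-3.01, 3.01], [-1.01, 2.22], [0.06, 2.58], [-1.02, 4.17], [0.09, 2.62], [-3.14, 3.14]. Speed limits (rad/s): [2.57, 2.57, 3.14, 3.14, 3.14, 3.14].

INTERFACE

Orientations are given as a rotation vector (axis times angle).
In Python, from station import ctrl, optics gives the robot as it stands.
- The arm moves only by the shell command python3 -m handwheel 'ROWS' [OPENING] [FORCE]. ROWS is JSON, a list of rows, each an object of numbers: "tx", "ty", "tz": the shift along the tool's x, y, z in mm; "roll": the turn about the tool's z in rad. A call has 1 to 12 rows; each row shifts and turns the commanded pose from where the row before left it, along the tool's axes as they then stand; what a row does not reach is not made up. A row lasts 1/12 s, in which the tool goes at most 41.7 mm and 7.16 degrees, less where a joint would pass 70% of its speed; a pose out of reach is approached as far as the arm can. A call with a gripper value outside its range is refused whole. OPENING is the finger opening in mm, from 0 to 85.4, set as the call begins (- or left out, the last holds). The fingers move at their own pace and stop on an object; FORCE is the grip in N (left out, the last holds). Time passes only in rows, so rows that do not move let the fingers close. It gives the time, the measured TCP pose, the force, the opening and the grip force at its end, in the units of the state.
- ctrl.get_obs(): the state, without advancing time (a new reading comes with each control period).
- optics.get_image(name): name is "scene" or "top"; returns (picture, depth): 400x640x3 uint8, red, green, blue; 400x640 float32, m along the optical axis (not along the pixel's ray), 0 where there is no reading.
- optics.camera_params(name): a dict with "mtx" (3x3 intrinsics, pixels), "extrinsics" (4x4, takes a point from camera to world coordinates). Camera axes: x right, y down, z forward; pixel columns grow to the right and rows downward; lengths in m; the calibration is good to about 2 mm. A picture is of the moment at which its call begins. camera_params takes no time and is no camera call.
- ctrl.finish_job(): hands the job in; it is judged then, once.
The state is a dict: "t": time; "q": joint angles; "dq": joint speeds; "effort": joint torques, N m; "tool_pos": TCP position; "tool_rot": TCP orientation; "contact_force": force on the tool from outside, world axes, zero at the start; "wrist_torque": the same for the moment, N m; "opening": finger opening in m; "grip_force": force on a finger pad.
Only numpy, scipy, OpenCV 4.12 (cv2) and the standard library are available. Lean on these libraries where they do the work, as an engineer would, in place of code of your own. Each camera call takes 0.05 s, during which the arm holds its last target. There are 200 camera calls.

TASK

A tile frame lies face down with its back panel in place, and along its far long side a row of four metal tabs still stands up. Pick up the sprung pressing block by its wooden grip, set its cork sole on the panel just beyond either end of the row and run it along the row in one unbroken stroke, kept down with light steady pressure, its springs partly in but never against their stop, because of the tile underneath, until all four tabs lie flat on the panel; touch frame, panel and tabs with the block only. Then set the block down upright on its sole on the bare worktop beside the frame, and leave the jug handle, the blue pen and the curved ochre sherd where they are.

Things in the scene. Friction and masses are not known exactly. Their poses are not given: they have to be found in the camera images.
- frame: Brown wooden frame, face down on a grey felt mat 270 x 380 x 3 mm; neither moves. Origin: mid-underside of the mat, on the worktop; z up, y along the long side, x from near rail to far rail. Rails 24 mm wide, tops at z = 27 mm; opening x -95 to +95, y -150 to +150 mm. The near rail's tabs (x = -95 mm) are already flat. The four raised tabs are on the far rail.
- tab_row (a point): Middle of the row of raised tabs: on the far rail's inner wall (frame x = +95, y = 0 mm) at the height of the panel's top (z = 20 mm); axes as the frame's. Four steel tabs 12 long, 16 wide, 1.5 mm thick hinge there, centred at y = -63, -21, +21, +63 mm; folded flat they point to -x with their tops 2 mm above the panel. Panel free for 79 mm beyond each end tab.
- panel: The back panel, a loose brown board 188 x 298 x 4 mm in the opening with 1 mm play, on the tile's firm packing. Its top is 20 mm above the frame's origin, 7 mm below the rails' tops. Origin: centre of its underside.
- tab_1 (a joint): Hinge angle of tab_1 (y = -63 mm in the frame), rad: 0 = flat on the panel, grows as it stands up (0.4 to 0.65 at the start). It is stiff metal: it stays where it is bent, and takes about 0.04 N m (3 to 5 N at its tip) to bend.
- tab_2 (a joint): Hinge angle of tab_2 (y = -21 mm in the frame), rad: 0 = flat on the panel, grows as it stands up (0.4 to 0.65 at the start). It is stiff metal: it stays where it is bent, and takes about 0.04 N m (3 to 5 N at its tip) to bend.
- tab_3 (a joint): Hinge angle of tab_3 (y = 21 mm in the frame), rad: 0 = flat on the panel, grows as it stands up (0.4 to 0.65 at the start). It is stiff metal: it stays where it is bent, and takes about 0.04 N m (3 to 5 N at its tip) to bend.
- tab_4 (a joint): Hinge angle of tab_4 (y = 63 mm in the frame), rad: 0 = flat on the panel, grows as it stands up (0.4 to 0.65 at the start). It is stiff metal: it stays where it is bent, and takes about 0.04 N m (3 to 5 N at its tip) to bend.
- block: Sprung pressing block, about 0.17 kg, 72 mm high, standing on its cork sole. Origin: on the worktop under its centre (bottom of the sole, springs out); z up, y along it. Pale wood grip 24 wide (x), 58 long (y), from z = 32 to 72 mm, pinched from above across its 24 mm; under it a plate 32 x 68 mm, z = 26 to 32 mm; then two springs and the sole.
- sole_face (a point): Centre of the sole's underside. The cork sole is 34 wide (block's x), 72 long (y), 18 mm high; its underside is flat for 26 mm in the middle and curves up at both ends (radius 30 mm, to 11 mm height), so that it rides over raised tabs and folds them.
- sole (a joint): How far the sole is pushed up towards the grip, m: 0 = springs out, 0.008 = fully in (hard stop). 3 N start to push it in, then 2 N per mm more (19 N when full). Folding the tabs takes some 6 N; 2.5 to 6 mm is a good steady pressure.
- jug_handle: Grey curved pottery jug handle, a C shape 81 x 134 x 40 mm, lying on the worktop; origin at the centre of its underside. Bystander.
- pen: Blue pen 145 mm long, 12 mm thick, lying; origin at the centre of its underside. Bystander.
- curved_sherd: Ochre curved pottery sherd 68 x 83 x 18 mm, lying; origin at the centre of its underside. Bystander.

How it is judged:
On the way, in this order (a step that is already met when the one before it is completed fails the run):
1. the block is held clear of the worktop (height (world z) of sole_face above 0.03 m and contact force between the fingers and block above 1 N), for 0.2 s.
2. the block is set down on the panel beyond the row's end, the two middle tabs still standing (contact force between block and panel above 1 N and contact force between the fingers and block above 1 N and value of joint each of tab_2, tab_3 above 0.3 rad), for 0.05 s.
3. all four tabs are flat, with the block still pressing on the tabs or the panel (value of joint each of tab_1, tab_2, tab_3, tab_4 below 0.12 rad and z of sole_face in the frame of frame below 0.028 m and (contact force between block and frame above 1 N or contact force between block and panel above 1 N) and contact force between the fingers and block above 1 N), for 0.05 s.
At the end, for the whole second after the job is handed in: All four tabs are flat (each within 0.12 rad), the panel still lies in the frame, and the block stands on its sole on the bare worktop (not on the frame or its mat), let go and at rest (value of joint each of tab_1, tab_2, tab_3, tab_4 below 0.12 rad and height (world z) of sole_face below 0.0025 m and angle between block's own z axis and vertical below 0.1 rad and linear speed of block below 0.02 m/s and distance between panel and frame below 0.0185 m); the robot touches nothing.
It fails at once if between the first tab going down and the last, the block was lifted or its pressure let off entirely (springs fully out) (value of joint any of tab_1, tab_2, tab_3, tab_4 below 0.12 rad and value of joint any of tab_1, tab_2, tab_3, tab_4 above 0.25 rad and (value of joint sole below 0.0002 m or z of sole_face in the frame of frame above 0.028 m)).
It fails at once if the block was pressed hard on the frame or the panel (over 30 N, or springs against their stop) (contact force between block and frame above 30 N or contact force between block and panel above 30 N or (value of joint sole above 0.0079 m and z of sole_face in the frame of frame below 0.03 m)).
It fails at once if the robot itself pressed on the frame, the tabs or the panel (contact force between any of the fingers, the arm and frame above 3 N or contact force between any of the fingers, the arm and panel above 3 N).
It fails at once if the block was let fall (height (world z) of sole_face above 0.035 m and contact force between the fingers and block below 0.05 N).
It fails at once if a bystander was moved more than 3 cm (distance of any of jug_handle, pen, curved_sherd from where it was at the start of the episode above 0.03 m).
It also fails if it takes over 51 s, if anything falls off the work surface, if the arm or the gripper's body presses on something with over 40 N, if the wrist force passes 120 N, or if a joint passes its speed limit or range.

## Working session

There is one attempt and no reset: what is moved stays moved. The work goes in short steps, Python scripts to look and compute and a shell command to move; the robot and the scene stay as the last step left them, time stands still between calls to the robot, and variables do not carry over. Pictures are saved under pics/ and viewed, at most 10 in all, crops included, and the job is handed in when it is done.

```bash
ls; mkdir -p pics; python3 - <<'E'
from station import ctrl, optics
import cv2, numpy as np
for n in ("scene","top"):
    p,d=optics.get_image(n); cv2.imwrite(f"pics/{n}0.png",p[:,:,::-1]); np.savez(f"{n}0.npz",p=p,d=d)
    c=optics.camera_params(n); print(n,c["mtx"].round(1).tolist(),c["extrinsics"].round(3).tolist(),(d>0).mean())
print(ctrl.get_obs())
E
```

```text
pics
scene [[518.5, 0.0, 319.8], [0.0, 518.5, 196.2], [0.0, 0.0, 1.0]] [[-0.801, -0.383, 0.461, -0.043], [-0.599, 0.51, -0.617, 0.912], [0.002, -0.77, -0.638, 0.91], [0.0, 0.0, 0.0, 1.0]] 0.995953125
top [[497.8, 0.0, 314.2], [0.0, 497.8, 197.0], [0.0, 0.0, 1.0]] [[0.001, -0.991, 0.135, 0.391], [-1.0, -0.001, -0.002, 0.071], [0.002, -0.135, -0.991, 1.183], [0.0, 0.0, 0.0, 1.0]] 0.99575
{'t': 0.1, 'q': array([-1.44300030e+00,  5.32784517e-02,  1.61414762e+00,  2.89188228e-05,
        1.47597398e+00, -1.18997300e-01]), 'dq': array([-0.00011832, -0.00123102, -0.00251575,  0.00069147,  0.00017433,
        0.00030901]), 'effort': array([-1.56442275e-03, -3.94906569e+01, -3.71362317e+01, -2.36736978e-04,
        3.98070508e-03, -2.09399751e-06]), 'tool_pos': array([ 0.15262396, -0.60550987,  0.23019905]), 'tool_rot': array([-3.11591166e+00, -3.86452219e-01, -3.27084228e-05]), 'contact_force': array([1.58837457, 0.31104046, 0.34901067]), 'wrist_torque': array([ 0.04660025, -0.01413404, -0.05009406]), 'grip_force': 0.0, 'opening': 0.08561443734962113}
```

View pics/scene0.png

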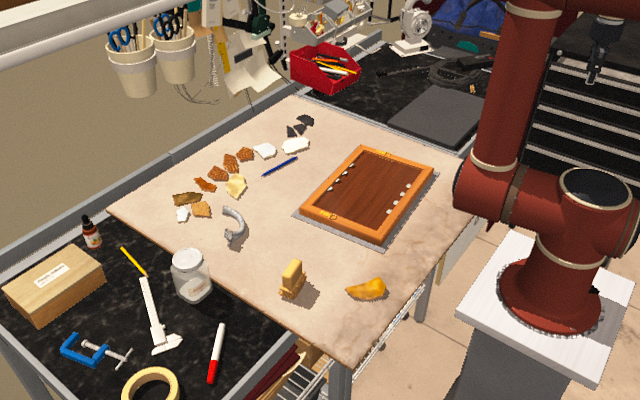

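View pics/top0.png

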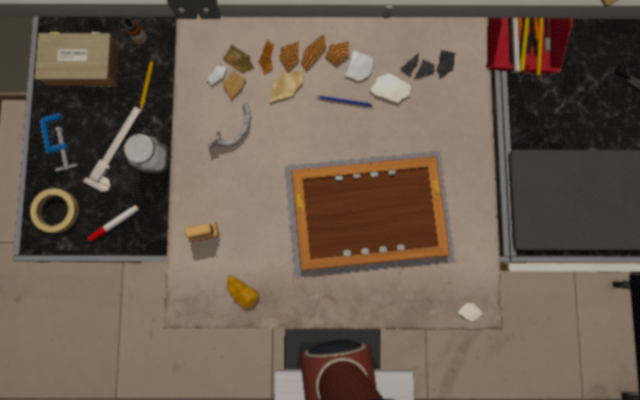

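The top view shows the frame centred at about (370,212), with the raised tabs at row ~176, columns 338–392. The block is at (202,231), the sherd at (242,292), the jug handle at (235,128) and the pen at (345,101).

```bash
cat > h.py <<'E'
from station import ctrl, optics
import cv2, numpy as np
def cloud(n,f=None):
    if f: z=np.load(f); p,d=z["p"],z["d"]
    else: p,d=optics.get_image(n)
    c=optics.camera_params(n); v,u=np.mgrid[:400,:640]; K=c["mtx"]
    P=np.stack([(u-K[0,2])*d/K[0,0],(v-K[1,2])*d/K[1,1],d,np.ones_like(d)],-1)@c["extrinsics"].T
    return p,d,P[...,:3]
def rect(Q):
    (c,s,a)=cv2.minAreaRect((Q[:,:2]*1000).astype(np.float32)); return np.round(c,1),np.round(s,1),round(a,2)
E
python3 - <<'E'
from h import *
for n in ("top","scene"):
    p,d,P=cloud(n,n+"0.npz"); ok=d>0
    hsv=cv2.cvtColor(p,cv2.COLOR_RGB2HSV)
    X,Y,Z=P[...,0],P[...,1],P[...,2]
    tbl=ok&(X>.3)&(X<.7)&(Y>-.25)&(Y<.35)&(abs(Z)<.008); print(n,"table z",np.median(Z[tbl]))
    # block
    b=ok&(abs(X-.37)<.1)&(abs(Y-.30)<.1)&(Z>.060)&(Z<.09); Q=P[b]
    print("block top",len(Q),np.percentile(Q[:,2],[10,50,90]).round(4),rect(Q),Q.mean(0).round(4))
    b=ok&(abs(X-.37)<.1)&(abs(Y-.30)<.1)&(Z>.012)&(Z<.09); Q=P[b]; print(" all",len(Q),rect(Q))
    # frame rails
    f=ok&(X>.25)&(X<.65)&(Y>-.27)&(Y<.18)&(Z>.0225)&(Z<.034)&(hsv[...,1]>120)
    k,l,s,c=cv2.connectedComponentsWithStats(f.astype(np.uint8)); i=1+np.argmax(s[1:,4]); Q=P[l==i]
    print("frame",len(Q),np.median(Q[:,2]).round(4),rect(Q))
    r=rect(Q)
    g=ok&(X>.25)&(X<.65)&(Y>-.27)&(Y<.18)&(hsv[...,1]<70)&(Z>.015)&(hsv[...,2]>110)
    k,l,s,c=cv2.connectedComponentsWithStats(g.astype(np.uint8))
    for i in range(1,k):
        if s[i,4]>8: Q=P[l==i]; print("  tab",s[i,4],c[i].round(0),Q.mean(0).round(4),Q[:,2].max().round(4))
E
```

```text
top table z -0.002338825768077646
block top 176 [0.0646 0.0685 0.0713] (array([459.6, 330.5]), array([18. , 58.4]), 0.37) [0.4617 0.3324 0.0684]
 all 390 (array([391.7, 274.1]), array([227.1,  67.9]), 39.96)
frame 3392 0.0249 (array([513.8, -59.9]), array([235.8, 345.1]), 5.77)
  tab 23 [392. 172.] [ 0.6104 -0.114   0.0233] 0.0281
  tab 31 [374. 174.] [ 0.6054 -0.0721  0.0218] 0.0296
  tab 21 [356. 175.] [ 0.6013 -0.0299  0.0232] 0.0284
  tab 29 [338. 177.] [0.5966 0.0121 0.0208] 0.0262
  tab 36 [400. 247.] [ 0.4327 -0.1317  0.0192] 0.0266
  tab 37 [383. 249.] [ 0.4285 -0.09    0.0194] 0.0235
  tab 34 [365. 251.] [ 0.4239 -0.0481  0.0192] 0.0223
  tab 39 [346. 252.] [ 0.42   -0.0058  0.0195] 0.0235
scene table z -0.0009005982726513206
block top 197 [0.0627 0.0692 0.0723] (array([460.1, 332.7]), array([19.5, 58.4]), 0.11) [0.4607 0.3379 0.0685]
 all 708 (array([391.5, 280.6]), array([233.6,  66.5]), 37.67)
frame 2127 0.0257 (array([511.9, -57.2]), array([238. , 351.2]), 5.47)
  tab 10 [351. 165.] [ 0.6094 -0.1132  0.0241] 0.0273
  tab 15 [344. 172.] [ 0.6057 -0.0736  0.0222] 0.0271
  tab 10 [337. 180.] [ 0.6005 -0.0307  0.0247] 0.029
  tab 12 [408. 186.] [ 0.4323 -0.1315  0.0207] 0.0253
  tab 15 [329. 188.] [0.5977 0.0098 0.0213] 0.0264
  tab 13 [402. 194.] [ 0.4282 -0.0906  0.0206] 0.025
  tab 13 [395. 202.] [ 0.4241 -0.0472  0.0213] 0.0229
  tab 14 [388. 211.] [ 0.4194 -0.006   0.0211] 0.0229
```

```bash
python3 - <<'E'
from h import *
p=np.load("top0.npz")["p"][:,:,::-1]; q=np.load("scene0.npz")["p"][:,:,::-1]
a=cv2.resize(p[145:280,280:460],None,fx=4,fy=4,interpolation=3)[:540,:720]
cv2.imwrite("pics/f.png",a)
E
```

```text
(no output)
```

View pics/f.png

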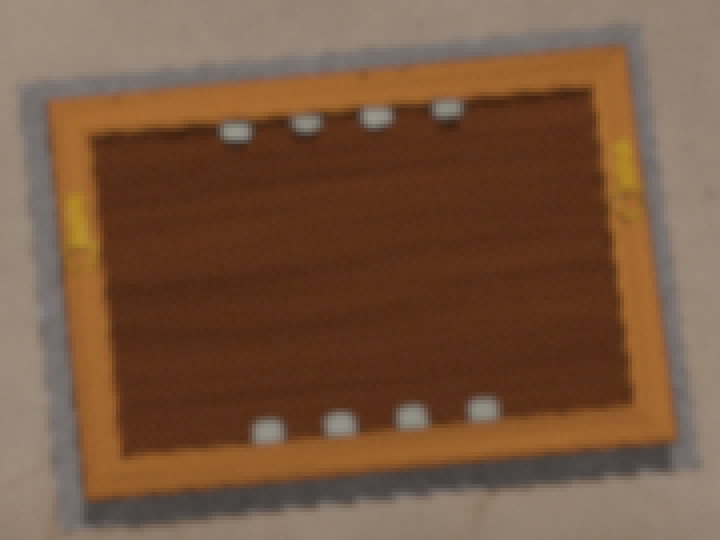

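The zoomed view confirms the raised row on the far rail, crop x 235–447 at y ~115. The frame is turned about 5.7°. Next I check the block's yaw while turning the tool.

```bash
python3 -m handwheel '[{"roll":-0.12},{"roll":-0.12},{"roll":-0.12},{"roll":-0.12},{"roll":-0.12},{"roll":-0.12},{"roll":-0.12},{"roll":-0.12},{"roll":-0.12},{"roll":-0.12},{"roll":-0.12},{}]' 85
python3 - <<'E'
from h import *
ims=[]
for n,(u,v) in (("top",(202,232)),("scene",(292,280))):
    p,d,P=cloud(n,n+"0.npz")
    ims.append(cv2.resize(p[v-25:v+25,u-30:u+30,::-1],(396,330),interpolation=2))
    m=np.zeros(d.shape,bool); m[v-25:v+25,u-30:u+30]=1
    m&=(P[...,2]>.066)&(P[...,2]<.08); Q=P[m]
    print(n,len(Q),rect(Q),Q.mean(0).round(4),np.median(Q[:,2]).round(4))
    w,V=np.linalg.eigh(np.cov(Q[:,:2].T)); print(np.degrees(np.arctan2(V[1,1],V[0,1])))
    for lo,hi in ((.066,.08),(.05,.064),(.035,.05),(.01,.025)):
        m=np.zeros(d.shape,bool); m[v-25:v+25,u-30:u+30]=1
        Q=P[m&(P[...,2]>lo)&(P[...,2]<hi)]; print("  ",lo,len(Q),np.percentile(Q[:,:2],[2,98],axis=0).round(4).tolist())
cv2.imwrite("pics/b.png",np.hstack(ims))
E
```

```text
top 238 (array([466.9, 330.1]), array([23.5, 56.9]), 11.6) [0.4668 0.3304 0.0692] 0.0691
101.07265574523039
   0.066 238 [[0.4527, 0.303], [0.4794, 0.3563]]
   0.05 34 [[0.451, 0.3013], [0.481, 0.3584]]
   0.035 19 [[0.4519, 0.3009], [0.4806, 0.3461]]
   0.01 64 [[0.4439, 0.2936], [0.4875, 0.3592]]
scene 214 (array([465.8, 332.6]), array([24. , 58.3]), 10.82) [0.4651 0.3338 0.0702] 0.0702
101.51679364598189
   0.066 214 [[0.452, 0.3066], [0.4789, 0.36]]
   0.05 87 [[0.4506, 0.3079], [0.4692, 0.3616]]
   0.035 103 [[0.4502, 0.3066], [0.4707, 0.3617]]
   0.01 144 [[0.4448, 0.2969], [0.4746, 0.3699]]$[0]: bad value
```

View pics/b.png

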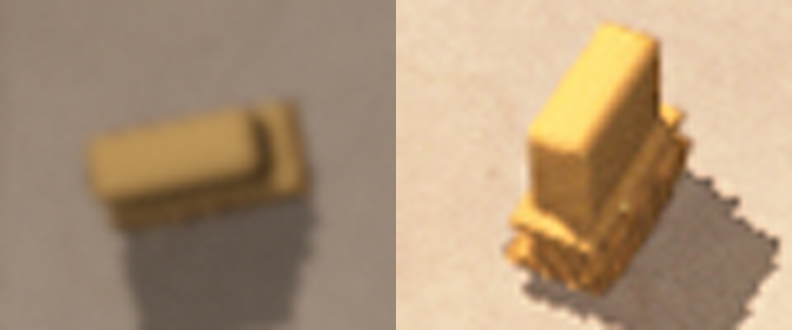

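The crop shows the block upright, with the grip turned about 11° and centred at (0.4665, 0.3315). The move was refused, so I'll try rows with every key.

```bash
python3 -m handwheel '[{"tx":0,"ty":0,"tz":0,"roll":-0.12},{"tx":0,"ty":0,"tz":0,"roll":-0.12},{"tx":0,"ty":0,"tz":0,"roll":-0.12},{"tx":0,"ty":0,"tz":0,"roll":-0.12},{"tx":0,"ty":0,"tz":0,"roll":-0.12},{"tx":0,"ty":0,"tz":0,"roll":-0.12},{"tx":0,"ty":0,"tz":0,"roll":-0.12},{"tx":0,"ty":0,"tz":0,"roll":-0.12},{"tx":0,"ty":0,"tz":0,"roll":-0.12},{"tx":0,"ty":0,"tz":0,"roll":-0.12},{"tx":0,"ty":0,"tz":0,"roll":-0.12},{"tx":0,"ty":0,"tz":0,"roll":-0.12}]' 85
cat >> h.py <<'E'
from scipy.spatial.transform import Rotation as R
def togo(x,y,z,az):
    "shift in present tool axes (mm), roll (rad) still needed, shift in axes after that roll"
    o=ctrl.get_obs(); r=R.from_rotvec(o["tool_rot"]); M=r.as_matrix()
    d=np.array([x,y,z])-o["tool_pos"]
    roll=-(az-np.arctan2(M[1,1],M[0,1])); roll=(roll+np.pi)%(2*np.pi)-np.pi
    print("t",round(o["t"],2),"pos",(o["tool_pos"]*1000).round(1),"az",round(np.degrees(np.arctan2(M[1,1],M[0,1])),2),"tilt",np.degrees(np.arccos(-M[2,2])).round(2),"F",o["contact_force"].round(1),"q",o["q"].round(2),
     "\n now",(M.T@d*1000).round(1),"roll",round(roll,3),"after",((r*R.from_rotvec([0,0,roll])).as_matrix().T@d*1000).round(1))
E
python3 -c "
from h import *
togo(.4,-.4,.2,np.radians(11.2));togo(.4665,.3315,.12,np.radians(11.2))"
```

```text
t: 1.1
tool_pos: [0.1527, -0.6057, 0.2306]
tool_rot: [-2.081, -2.352, -0.001]
contact_force: [0.5, 0.2, 0.2]
opening: 0.0849
grip_force: 0.0
t 1.1 pos [ 152.7 -605.7  230.6] az 6.99 tilt 0.07 F [0.5 0.2 0.2] q [-1.44  0.05  1.61  0.    1.48 -1.56] 
 now [174.  270.5  30.8] roll -0.074 after [153.7 282.6  30.8]
t 1.1 pos [ 152.7 -605.7  230.6] az 6.99 tilt 0.07 F [0.5 0.2 0.2] q [-1.44  0.05  1.61  0.    1.48 -1.56] 
 now [891.9 425.5 111.7] roll -0.074 after [858.2 489.9 111.7]
```

```bash
python3 -m handwheel '[{"tx":0,"ty":0,"tz":0,"roll":-0.074},{"tx":19,"ty":35,"tz":4,"roll":0},{"tx":19,"ty":35,"tz":4,"roll":0},{"tx":19,"ty":35,"tz":4,"roll":0},{"tx":19,"ty":35,"tz":4,"roll":0},{"tx":19,"ty":35,"tz":4,"roll":0},{"tx":19,"ty":35,"tz":4,"roll":0},{"tx":19,"ty":35,"tz":4,"roll":0},{"tx":19,"ty":35,"tz":0,"roll":0},{"tx":38,"ty":11,"tz":0,"roll":0},{"tx":38,"ty":11,"tz":0,"roll":0},{"tx":38,"ty":11,"tz":0,"roll":0}]' 85
python3 -m handwheel '[{"tx":38,"ty":11,"tz":0,"roll":0},{"tx":38,"ty":11,"tz":0,"roll":0},{"tx":38,"ty":11,"tz":0,"roll":0},{"tx":38,"ty":11,"tz":0,"roll":0},{"tx":38,"ty":11,"tz":0,"roll":0},{"tx":38,"ty":11,"tz":0,"roll":0},{"tx":38,"ty":11,"tz":0,"roll":0},{"tx":38,"ty":11,"tz":0,"roll":0},{"tx":38,"ty":11,"tz":0,"roll":0},{"tx":38,"ty":11,"tz":0,"roll":0},{"tx":38,"ty":11,"tz":0,"roll":0},{"tx":0,"ty":0,"tz":0,"roll":0}]' 85
python3 -c "
from h import *
togo(.4665,.3315,.12,np.radians(11.2))"
```

```text
t: 2.1
tool_pos: [0.4098, -0.2837, 0.2024]
tool_rot: [-1.999, -2.421, -0.0]
contact_force: [1.3, 0.4, 0.4]
opening: 0.0849
grip_force: 0.0
t: 3.1
tool_pos: [0.4489, 0.1532, 0.203]
tool_rot: [-1.99, -2.428, -0.002]
contact_force: [1.1, 0.0, -0.1]
opening: 0.0853
grip_force: 0.0
t 3.1 pos [448.9 153.2 203. ] az 11.31 tilt 0.16 F [ 1.1  0.  -0.1] q [ 0.17 -0.3   1.98  0.    1.46 -0.03] 
 now [171.1  52.2  83.4] roll 0.002 after [171.2  51.9  83.4]
```

```bash
python3 -m handwheel '[{"tx":34,"ty":10.5,"tz":8,"roll":0},{"tx":34,"ty":10.5,"tz":8,"roll":0},{"tx":34,"ty":10.5,"tz":8,"roll":0},{"tx":34,"ty":10.5,"tz":8,"roll":0},{"tx":35,"ty":10,"tz":8,"roll":0},{"tx":0,"ty":0,"tz":14,"roll":0},{"tx":0,"ty":0,"tz":14,"roll":0},{"tx":0,"ty":0,"tz":14,"roll":0},{"tx":0,"ty":0,"tz":0,"roll":0},{"tx":0,"ty":0,"tz":0,"roll":0}]' 85
python3 - <<'E'
from h import *
togo(.4665,.3315,.037,np.radians(11.2))
p,d,P=cloud("top"); q=optics.get_image("scene")[0]
cv2.imwrite("pics/g.png",np.hstack([cv2.resize(x,(396,330),interpolation=2) for x in (p[195:270,155:245,::-1],q[225:315,235:343,::-1])]))
E
```

```text
t: 3.93
tool_pos: [0.4676, 0.3237, 0.1196]
tool_rot: [-2.002, -2.42, 0.005]
contact_force: [0.2, 0.1, 0.7]
opening: 0.0849
grip_force: 0.0
t 3.93 pos [467.6 323.7 119.6] az 10.79 tilt 0.19 F [0.2 0.1 0.7] q [ 0.47  0.02  1.84 -0.    1.29  0.29] 
 now [ 8.   0.7 82.6] roll -0.007 after [ 8.   0.7 82.6]
```

View pics/g.png

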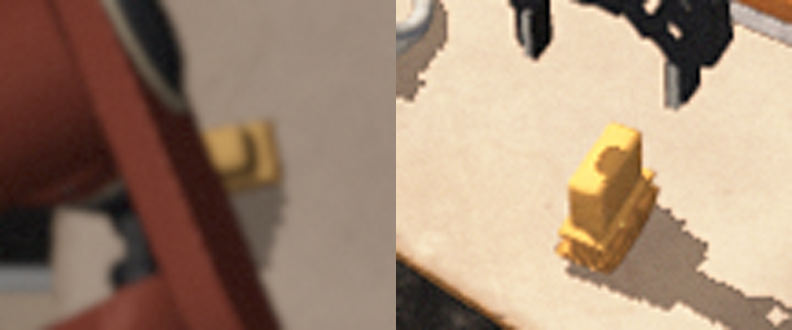

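The fingers straddle the grip, so I move 8 mm along the block, descend and close.

```bash
python3 -m handwheel '[{"tx":8,"ty":0.7,"tz":0,"roll":-0.007},{"tx":0,"ty":0,"tz":15,"roll":0},{"tx":0,"ty":0,"tz":15,"roll":0},{"tx":0,"ty":0,"tz":15,"roll":0},{"tx":0,"ty":0,"tz":15,"roll":0},{"tx":0,"ty":0,"tz":12,"roll":0},{"tx":0,"ty":0,"tz":10,"roll":0},{"tx":0,"ty":0,"tz":0,"roll":0},{"tx":0,"ty":0,"tz":0,"roll":0},{"tx":0,"ty":0,"tz":0,"roll":0}]' 85
python3 -m handwheel '[{"tx":0,"ty":0,"tz":0,"roll":0},{"tx":0,"ty":0,"tz":0,"roll":0},{"tx":0,"ty":0,"tz":0,"roll":0},{"tx":0,"ty":0,"tz":0,"roll":0},{"tx":0,"ty":0,"tz":0,"roll":0},{"tx":0,"ty":0,"tz":0,"roll":0},{"tx":0,"ty":0,"tz":0,"roll":0},{"tx":0,"ty":0,"tz":0,"roll":0},{"tx":0,"ty":0,"tz":0,"roll":0},{"tx":0,"ty":0,"tz":0,"roll":0}]' 0 80
python3 -c "
from h import *
togo(.4665,.3315,.037,np.radians(11.2))"
```

```text
t: 4.87
tool_pos: [0.4683, 0.3338, 0.0403]
tool_rot: [1.992, 2.429, 0.002]
contact_force: [0.1, 0.4, -0.0]
opening: 0.0852
grip_force: 0.0
t: 5.7
tool_pos: [0.4678, 0.3334, 0.0395]
tool_rot: [1.992, 2.429, 0.0]
contact_force: [-0.8, -0.5, 2.1]
opening: 0.0228
grip_force: 78.7
t 5.7 pos [467.8 333.4  39.5] az 11.28 tilt 0.01 F [-0.8 -0.5  2.1] q [0.49 0.13 1.87 0.   1.14 0.29] 
 now [-1.6 -1.6  2.5] roll 0.001 after [-1.6 -1.6  2.5]
```

```bash
python3 -m handwheel '[{"tx":0,"ty":0,"tz":-6,"roll":0},{"tx":0,"ty":0,"tz":-12,"roll":0},{"tx":0,"ty":0,"tz":-20,"roll":0},{"tx":0,"ty":0,"tz":-20,"roll":0},{"tx":0,"ty":0,"tz":-20,"roll":0},{"tx":0,"ty":0,"tz":-2,"roll":0},{"tx":0,"ty":0,"tz":0,"roll":0.096},{"tx":0,"ty":0,"tz":0,"roll":0},{"tx":0,"ty":0,"tz":0,"roll":0}]'
python3 -c "
from h import *
togo(.5775,.0569,.10,.101)
for n in ('scene',):
    p,d,P=cloud(n); hsv=cv2.cvtColor(p,cv2.COLOR_RGB2HSV)
    o=ctrl.get_obs(); M=R.from_rotvec(o['tool_rot']).as_matrix(); T=(P-o['tool_pos'])@M*1000
    m=(d>0)&(abs(T[...,0])<50)&(abs(T[...,1])<30)&(T[...,2]>-50)&(T[...,2]<60)&(hsv[...,1]>90)&(hsv[...,0]>8)&(hsv[...,0]<35)
    for a,b in ((-35,-20),(-20,5),(5,14),(14,26),(26,50)):
        Q=T[m&(T[...,2]>a)&(T[...,2]<b)]
        if len(Q)>4: print(a,len(Q),np.percentile(Q,[2,98],axis=0).round(1).tolist())
"
```

```text
t: 6.45
tool_pos: [0.4671, 0.333, 0.1184]
tool_rot: [-2.104, -2.333, 0.002]
contact_force: [-0.2, 0.1, -2.7]
opening: 0.0231
grip_force: 78.5
t 6.45 pos [467.1 333.  118.4] az 5.9 tilt 0.08 F [-0.2  0.1 -2.7] q [0.49 0.03 1.83 0.   1.28 0.39] 
 now [-286.    81.5   18.5] roll 0.002 after [-285.8   82.    18.5]
-35 160 [[-6.6, -13.7, -33.9], [27.6, 11.1, -20.8]]
-20 115 [[4.3, -24.2, -19.4], [28.9, 7.7, 4.4]]
5 122 [[-32.9, -18.0, 5.2], [33.5, 12.7, 13.5]]
14 134 [[-34.1, -18.6, 19.8], [34.5, 14.4, 25.8]]
26 91 [[-32.4, -19.1, 26.3], [34.4, 10.9, 40.5]]
```

```bash
python3 -m handwheel '[{"tx":-20,"ty":5.8,"tz":0,"roll":0},{"tx":-34,"ty":9.8,"tz":2,"roll":0},{"tx":-34,"ty":9.8,"tz":2,"roll":0},{"tx":-34,"ty":9.8,"tz":2,"roll":0},{"tx":-34,"ty":9.8,"tz":2,"roll":0},{"tx":-34,"ty":9.8,"tz":2,"roll":0},{"tx":-34,"ty":9.8,"tz":3,"roll":0},{"tx":-34,"ty":9.8,"tz":3,"roll":0},{"tx":-20,"ty":5,"tz":3,"roll":0},{"tx":-8,"ty":2,"tz":0,"roll":0},{"tx":0,"ty":0,"tz":0,"roll":0},{"tx":0,"ty":0,"tz":0,"roll":0}]'
python3 - <<'E'
from h import *
togo(.5775,.0569,.065,.101)
p,d,P=cloud("scene"); q=optics.get_image("top")[0]
cv2.imwrite("pics/s.png",np.hstack([cv2.resize(x,(396,330),interpolation=2) for x in (q[140:230,280:388,::-1],p[130:250,270:414,::-1])]))
o=ctrl.get_obs(); M=R.from_rotvec(o['tool_rot']).as_matrix(); T=(P-o['tool_pos'])@M*1000
c=np.array([.5145,-.060]); a=.101; B=np.array([[np.cos(a),-np.sin(a)],[np.sin(a),np.cos(a)]])
F=(P[...,:2]-c)@B*1000
m=(d>0)&(abs(F[...,0])<122)&(abs(F[...,1])<178)&(P[...,2]>.021)&(P[...,2]<.033)
for y in range(-160,161,40):
    k=m&(abs(F[...,1]-y)<10)&(F[...,0]>60); 
    if k.any(): print(y,np.percentile(F[k][:,0],[3,97]).round(1))
for x in (-60,0,60):
    k=m&(abs(F[...,0]-x)<15); 
    print("x",x,[np.percentile(F[k&(s*F[...,1]>140)][:,1],[3,97]).round(1) if (k&(s*F[...,1]>140)).any() else None for s in (1,-1)])
E
```

```text
t: 7.5
tool_pos: [0.577, 0.0574, 0.0997]
tool_rot: [-2.105, -2.33, 0.0]
contact_force: [-0.3, 0.6, -1.2]
opening: 0.0228
grip_force: 78.5
t 7.5 pos [577.   57.4  99.7] az 5.8 tilt 0.08 F [-0.3  0.6 -1.2] q [-0.03  0.06  1.83  0.    1.25 -0.13] 
 now [-0.6  0.5 34.7] roll 0.0 after [-0.6  0.5 34.7]
-160 [ 62.9 112.4]
-120 [ 73.7 113. ]
-80 [ 75.3 108.3]
-40 [ 62.3 106.9]
0 [ 69.9 106.7]
40 [67.3 78.7]
80 [70.2 74.1]
120 [ 66.2 115.9]
160 [ 61.6 114.5]
x -60 [array([151.8, 175.5]), array([-169.9, -144.4])]
x 0 [array([150. , 175.6]), array([-171.9, -146.7])]
x 60 [array([147.1, 176.4]), array([-168.2, -142.7])]
```

View pics/s.png

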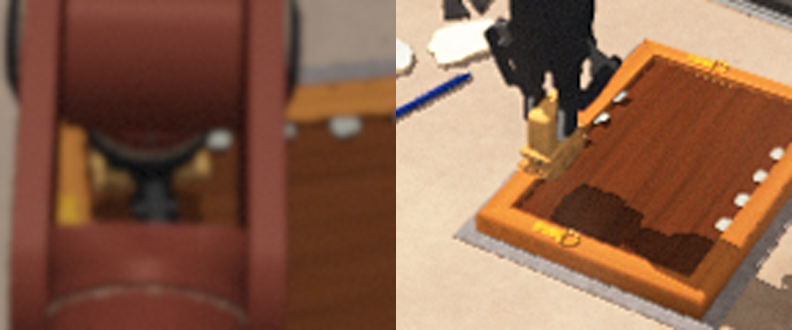

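The block hangs over the free panel beyond the +y end of the row, clear of both rails. I shift 1 mm away from the far rail and lower to just above the panel.

```bash
python3 -m handwheel '[{"tx":0,"ty":-1,"tz":10,"roll":0},{"tx":0,"ty":0,"tz":12,"roll":0},{"tx":0,"ty":0,"tz":10,"roll":0},{"tx":0,"ty":0,"tz":5,"roll":0},{"tx":0,"ty":0,"tz":0,"roll":0},{"tx":0,"ty":0,"tz":0,"roll":0},{"tx":0,"ty":0,"tz":0,"roll":0}]'
python3 -m handwheel '[{"tx":0,"ty":0,"tz":1,"roll":0},{"tx":0,"ty":0,"tz":1,"roll":0},{"tx":0,"ty":0,"tz":1,"roll":0},{"tx":0,"ty":0,"tz":0,"roll":0},{"tx":0,"ty":0,"tz":0,"roll":0}]'
```

```text
t: 8.18
tool_pos: [0.5767, 0.0569, 0.0634]
tool_rot: [2.106, 2.331, 0.0]
contact_force: [0.8, -0.5, -1.2]
opening: 0.0233
grip_force: 78.5
t: 8.6
tool_pos: [0.5765, 0.0569, 0.0603]
tool_rot: [2.107, 2.331, -0.0]
contact_force: [-0.3, 0.5, -1.7]
opening: 0.023
grip_force: 78.5
```

```bash
python3 -m handwheel '[{"tx":0,"ty":0,"tz":1,"roll":0},{"tx":0,"ty":0,"tz":0,"roll":0},{"tx":0,"ty":0,"tz":0,"roll":0}]'
python3 -m handwheel '[{"tx":0,"ty":0,"tz":1,"roll":0},{"tx":0,"ty":0,"tz":0,"roll":0},{"tx":0,"ty":0,"tz":0,"roll":0}]'
python3 -m handwheel '[{"tx":0,"ty":0,"tz":1,"roll":0},{"tx":0,"ty":0,"tz":0,"roll":0},{"tx":0,"ty":0,"tz":0,"roll":0}]'
```

```text
t: 8.85
tool_pos: [0.5767, 0.0569, 0.0598]
tool_rot: [2.106, 2.331, 0.0]
contact_force: [-1.0, -0.5, 1.3]
opening: 0.0232
grip_force: 78.8
t: 9.1
tool_pos: [0.5768, 0.0569, 0.0589]
tool_rot: [2.106, 2.33, 0.001]
contact_force: [-1.7, -0.3, 3.8]
opening: 0.0232
grip_force: 79.0
t: 9.35
tool_pos: [0.5768, 0.0569, 0.0579]
tool_rot: [2.106, 2.331, 0.0]
contact_force: [-2.7, -0.6, 5.2]
opening: 0.0229
grip_force: 79.3
```

```bash
python3 -m handwheel '[{"tx":0,"ty":0,"tz":1.7,"roll":0},{"tx":0,"ty":0,"tz":0,"roll":0},{"tx":0,"ty":0,"tz":0,"roll":0}]'
python3 -m handwheel '[{"tx":-5,"ty":0,"tz":0,"roll":0},{"tx":-5,"ty":0,"tz":0,"roll":0},{"tx":-5,"ty":0,"tz":0,"roll":0},{"tx":-5,"ty":0,"tz":0,"roll":0},{"tx":-5,"ty":0,"tz":0,"roll":0}]'
python3 -c "
from h import *
togo(.5145+.073*.9949,-.060+.073*.1008,.056,.101)"
```

```text
t: 9.6
tool_pos: [0.5768, 0.0569, 0.0567]
tool_rot: [2.106, 2.331, 0.0]
contact_force: [-2.8, 1.0, 8.5]
opening: 0.0228
grip_force: 79.9
t: 10.02
tool_pos: [0.5804, 0.0334, 0.0573]
tool_rot: [2.106, 2.331, 0.007]
contact_force: [-1.9, 7.6, 9.4]
opening: 0.0232
grip_force: 79.9
t 10.02 pos [580.4  33.4  57.3] az 5.79 tilt 0.26 F [-1.9  7.6  9.4] q [-0.07  0.12  1.85  0.    1.17 -0.17] 
 now [-86.3  -2.    1.1] roll 0.0 after [-86.3  -2.    1.1]
```

```bash
python3 -m handwheel '[{"tx":-6,"ty":-0.4,"tz":0.3,"roll":0},{"tx":-6,"ty":-0.4,"tz":0.2,"roll":0},{"tx":-6,"ty":-0.4,"tz":0,"roll":0},{"tx":-6,"ty":-0.3,"tz":0,"roll":0},{"tx":-6,"ty":0,"tz":0,"roll":0},{"tx":-6,"ty":0,"tz":0,"roll":0},{"tx":-6,"ty":0,"tz":0,"roll":0}]'
python3 -c "
from h import *
togo(.5145+.073*.9949,-.060+.073*.1008,.056,.101)"
```

```text
t: 10.6
tool_pos: [0.5839, -0.0083, 0.0575]
tool_rot: [2.106, 2.33, 0.01]
contact_force: [-0.2, 7.6, 9.2]
opening: 0.0231
grip_force: 80.0
t 10.6 pos [583.9  -8.3  57.5] az 5.79 tilt 0.36 F [-0.2  7.6  9.2] q [-0.14  0.12  1.84  0.    1.17 -0.25] 
 now [-44.5  -1.3   1.3] roll 0.0 after [-44.5  -1.3   1.3]
```

```bash
python3 -m handwheel '[{"tx":-6,"ty":-0.2,"tz":0.2,"roll":0},{"tx":-6,"ty":-0.2,"tz":0,"roll":0},{"tx":-6,"ty":-0.2,"tz":0,"roll":0},{"tx":-6,"ty":-0.2,"tz":0,"roll":0},{"tx":-6,"ty":0,"tz":0,"roll":0},{"tx":-6,"ty":0,"tz":0,"roll":0},{"tx":-6,"ty":0,"tz":0,"roll":0},{"tx":-6,"ty":0,"tz":0,"roll":0}]'
python3 -c "
from h import *
togo(.5145+.073*.9949,-.060+.073*.1008,.056,.101)"
```

```text
t: 11.27
tool_pos: [0.5879, -0.0563, 0.0572]
tool_rot: [2.105, 2.33, 0.009]
contact_force: [-2.3, 5.7, 10.0]
opening: 0.0231
grip_force: 80.1
t 11.27 pos [587.9 -56.3  57.2] az 5.8 tilt 0.32 F [-2.3  5.7 10. ] q [-0.22  0.14  1.83  0.    1.17 -0.33] 
 now [ 3.7 -0.4  1.2] roll 0.0 after [ 3.7 -0.4  1.2]
```

```bash
python3 -m handwheel '[{"tx":-6,"ty":0,"tz":0,"roll":0},{"tx":-6,"ty":0,"tz":0,"roll":0},{"tx":-6,"ty":0,"tz":0,"roll":0},{"tx":-6,"ty":0,"tz":0,"roll":0},{"tx":-6,"ty":0,"tz":0,"roll":0},{"tx":-6,"ty":0,"tz":0,"roll":0},{"tx":-6,"ty":0,"tz":0,"roll":0}]'
python3 -m handwheel '[{"tx":-6,"ty":0,"tz":0,"roll":0},{"tx":-6,"ty":0,"tz":0,"roll":0},{"tx":-6,"ty":0,"tz":0,"roll":0},{"tx":-6,"ty":0,"tz":0,"roll":0},{"tx":-6,"ty":0,"tz":0,"roll":0},{"tx":-6,"ty":0,"tz":0,"roll":0},{"tx":-6,"ty":0,"tz":0,"roll":0},{"tx":-6,"ty":0,"tz":0,"roll":0},{"tx":0,"ty":0,"tz":0,"roll":0}]'
python3 - <<'E'
from h import *
togo(.5145+.073*.9949,-.060+.073*.1008,.056,.101)
p=optics.get_image("scene")[0]; cv2.imwrite("pics/e.png",cv2.resize(p[130:230,300:440,::-1],(700,500),interpolation=2))
E
```

```text
t: 11.85
tool_pos: [0.5921, -0.0983, 0.0572]
tool_rot: [2.105, 2.33, 0.008]
contact_force: [-0.7, 5.9, 11.3]
opening: 0.023
grip_force: 80.2
t: 12.6
tool_pos: [0.5968, -0.1475, 0.0568]
tool_rot: [2.106, 2.328, 0.005]
contact_force: [-0.1, 2.1, 8.4]
opening: 0.0227
grip_force: 79.7
t 12.6 pos [ 596.8 -147.5   56.8] az 5.73 tilt 0.25 F [-0.1  2.1  8.4] q [-0.36  0.19  1.77  0.    1.18 -0.47] 
 now [95.4 -0.2  0.8] roll -0.001 after [95.4 -0.1  0.8]
```

View pics/e.png

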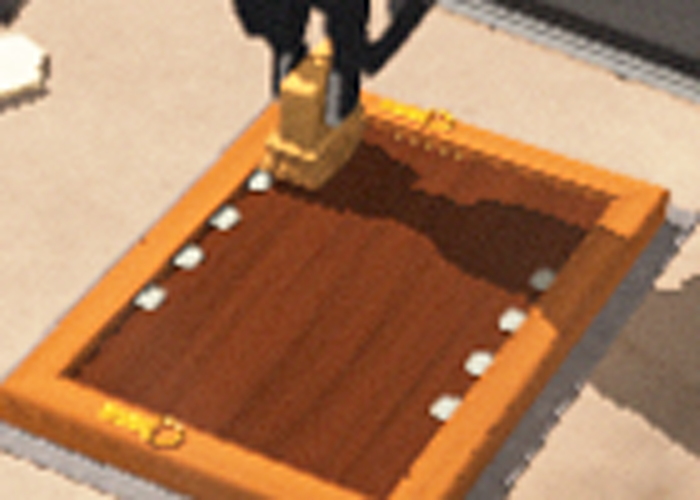

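The four far tabs now look as flat as the near ones, with the block past the last of them. I check their heights by depth before lifting.

```bash
python3 - <<'E'
from h import *
p,d,P=cloud("scene"); hsv=cv2.cvtColor(p,cv2.COLOR_RGB2HSV)
c=np.array([.5145,-.060]); a=.101; B=np.array([[np.cos(a),-np.sin(a)],[np.sin(a),np.cos(a)]])
F=(P[...,:2]-c)@B*1000
g=(d>0)&(abs(F[...,0])<100)&(abs(F[...,1])<100)&(hsv[...,1]<80)&(hsv[...,2]>90)&(P[...,2]<.04)
k,l,s,_=cv2.connectedComponentsWithStats(g.astype(np.uint8))
for i in range(1,k):
    if s[i,4]>5: Q=l==i; print(s[i,4],F[Q].mean(0).round(1),F[Q][:,0].min().round(1),(P[Q][:,2].mean()*1000).round(1),(P[Q][:,2].max()*1000).round(1))
E
```

```text
14 [ 87.7 -62.6] 82.5 21.4 31.4
18 [ 88.3 -22.2] 83.1 20.4 24.0
18 [88.8 18.3] 83.7 19.7 23.9
13 [-89.2 -63.5] -93.7 20.7 23.4
21 [89.2 60.9] 82.2 19.7 23.9
15 [-88.4 -21.7] -93.4 20.9 24.3
15 [-88.5  22.1] -93.2 21.5 25.1
17 [-88.8  63.4] -93.7 21.4 25.0
310 [-78.4 -10.4] -100.0 -725.9 -575.5
25 [-80.9 -81.8] -97.4 -822.2 -814.9
6 [-35.   16.7] -37.7 -774.0 -761.6
141 [-74.7  62. ] -99.9 -822.1 -810.3
7 [-89.6  29.9] -93.5 -821.0 -817.6
```

All four far tabs are at the height of the near ones. I lift and carry the block back to its original bare spot.

```bash
python3 -m handwheel '[{"tx":0,"ty":0,"tz":-6,"roll":0},{"tx":0,"ty":0,"tz":-14,"roll":0},{"tx":0,"ty":0,"tz":-20,"roll":0},{"tx":0,"ty":0,"tz":-20,"roll":0},{"tx":20,"ty":-7,"tz":0,"roll":0},{"tx":36,"ty":-14,"tz":0,"roll":0},{"tx":36,"ty":-14,"tz":0,"roll":0},{"tx":36,"ty":-14,"tz":0,"roll":0},{"tx":36,"ty":-14,"tz":0,"roll":0},{"tx":36,"ty":-8,"tz":0,"roll":0},{"tx":36,"ty":-8,"tz":0,"roll":0},{"tx":36,"ty":0,"tz":0,"roll":0}]'
python3 -m handwheel '[{"tx":36,"ty":0,"tz":0,"roll":0},{"tx":36,"ty":0,"tz":0,"roll":0},{"tx":36,"ty":0,"tz":0,"roll":0},{"tx":36,"ty":0,"tz":0,"roll":0},{"tx":30,"ty":0,"tz":0,"roll":0},{"tx":15,"ty":0,"tz":0,"roll":0},{"tx":0,"ty":0,"tz":0,"roll":0},{"tx":0,"ty":0,"tz":0,"roll":0}]'
python3 -c "
from h import *
togo(.467,.320,.041,.101)"
```

```text
t: 13.7
tool_pos: [0.4864, 0.1166, 0.1144]
tool_rot: [-2.106, -2.33, 0.002]
contact_force: [1.3, -0.9, -2.0]
opening: 0.0229
grip_force: 78.7
t: 14.37
tool_pos: [0.4691, 0.3035, 0.1145]
tool_rot: [2.104, 2.333, -0.002]
contact_force: [-0.9, -0.2, -1.6]
opening: 0.0229
grip_force: 78.7
t 14.37 pos [469.1 303.5 114.5] az 5.89 tilt 0.08 F [-0.9 -0.2 -1.6] q [ 0.44 -0.    1.87 -0.    1.27  0.34] 
 now [16.7 -0.3 73.5] roll 0.002 after [16.7 -0.4 73.5]
```

Good spot. I lower with tz 74 in total, to TCP z ≈ 0.0405.

```bash
python3 -m handwheel '[{"tx":0,"ty":0,"tz":10,"roll":0},{"tx":0,"ty":0,"tz":18,"roll":0},{"tx":0,"ty":0,"tz":18,"roll":0},{"tx":0,"ty":0,"tz":14,"roll":0},{"tx":0,"ty":0,"tz":8,"roll":0},{"tx":0,"ty":0,"tz":4,"roll":0},{"tx":0,"ty":0,"tz":2,"roll":0},{"tx":0,"ty":0,"tz":0,"roll":0},{"tx":0,"ty":0,"tz":0,"roll":0}]'
python3 -m handwheel '[{"tx":0,"ty":0,"tz":0.7,"roll":0},{"tx":0,"ty":0,"tz":0,"roll":0},{"tx":0,"ty":0,"tz":0,"roll":0}]'
```

```text
t: 15.12
tool_pos: [0.4705, 0.3035, 0.0418]
tool_rot: [2.107, 2.33, 0.002]
contact_force: [-0.3, -0.4, -0.8]
opening: 0.0233
grip_force: 78.7
t: 15.37
tool_pos: [0.4701, 0.3036, 0.0408]
tool_rot: [2.106, 2.331, 0.002]
contact_force: [-0.3, -0.0, -1.1]
opening: 0.0229
grip_force: 78.7
```

```bash
python3 -m handwheel '[{"tx":0,"ty":0,"tz":1,"roll":0},{"tx":0,"ty":0,"tz":0,"roll":0},{"tx":0,"ty":0,"tz":0,"roll":0}]'
python3 -m handwheel '[{"tx":0,"ty":0,"tz":0.5,"roll":0},{"tx":0,"ty":0,"tz":0,"roll":0},{"tx":0,"ty":0,"tz":0,"roll":0}]'
```

```text
t: 15.62
tool_pos: [0.4702, 0.3036, 0.0398]
tool_rot: [2.106, 2.331, 0.001]
contact_force: [-1.2, 0.2, 0.8]
opening: 0.0232
grip_force: 78.9
t: 15.87
tool_pos: [0.4701, 0.3037, 0.0393]
tool_rot: [2.106, 2.331, 0.001]
contact_force: [-0.9, 0.3, 2.7]
opening: 0.0229
grip_force: 79.2
```

The force shows the sole is on the worktop. I release, then rise straight up.

```bash
python3 -m handwheel '[{"tx":0,"ty":0,"tz":0,"roll":0},{"tx":0,"ty":0,"tz":0,"roll":0},{"tx":0,"ty":0,"tz":0,"roll":0},{"tx":0,"ty":0,"tz":0,"roll":0},{"tx":0,"ty":0,"tz":0,"roll":0},{"tx":0,"ty":0,"tz":0,"roll":0},{"tx":0,"ty":0,"tz":0,"roll":0},{"tx":0,"ty":0,"tz":0,"roll":0}]' 80 20
python3 -m handwheel '[{"tx":0,"ty":0,"tz":-5,"roll":0},{"tx":0,"ty":0,"tz":-10,"roll":0},{"tx":0,"ty":0,"tz":-20,"roll":0},{"tx":0,"ty":0,"tz":-25,"roll":0},{"tx":0,"ty":0,"tz":-25,"roll":0},{"tx":0,"ty":0,"tz":-25,"roll":0},{"tx":0,"ty":0,"tz":-20,"roll":0},{"tx":0,"ty":0,"tz":0,"roll":0},{"tx":0,"ty":0,"tz":0,"roll":0},{"tx":0,"ty":0,"tz":0,"roll":0}]'
python3 - <<'E'
from h import *
p,d,P=cloud("scene"); cv2.imwrite("pics/z.png",cv2.resize(p[100:340,150:470,::-1],(800,600),interpolation=2))
E
```

```text
t: 16.53
tool_pos: [0.4697, 0.3034, 0.0387]
tool_rot: [-2.106, -2.331, 0.0]
contact_force: [0.0, 1.0, 0.2]
opening: 0.0797
grip_force: 0.0
t: 17.37
tool_pos: [0.4694, 0.3032, 0.1683]
tool_rot: [-2.106, -2.331, 0.001]
contact_force: [0.1, 0.2, 0.1]
opening: 0.08
grip_force: 0.0
```

View pics/z.png

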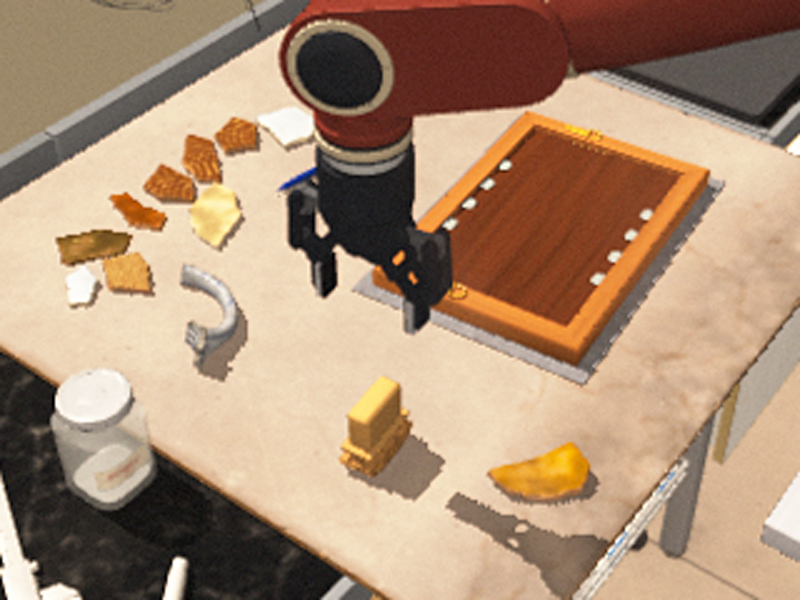

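The picture shows the block upright at (378,425) on the bare worktop, all the tabs flat, the bystanders where they were and the gripper clear. Handing in.

```bash
python3 -c "
from station import ctrl
print(ctrl.finish_job())"
```

```text
the job is handed in; nothing more can be done
None
```

I handed the job in at about 17.4 s: all four tabs measured flat after one unbroken stroke at steady pressure, the block stands upright on the bare worktop, and the bystanders look unmoved in the last picture; the hand-in returned no verdict.

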